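Hold the green reference cell in the photometer's light path

ROBOT

A 7-joint arm with a two-finger parallel gripper is mounted at the origin on a cart in front of the work surface, level with it; the furniture and walls round the work are solid. World frame = base frame: x ahead of the robot, y to its left, z up, the work surface at z = 0. Lengths are in m, angles in rad, forces in N, time in s.
With the tool pointing down it reaches from about 0.4 to 0.85 m from the base axis. Payload 10.4 kg.
Tool frame: the origin (TCP) lies at the centre of the arm's flange, where the gripper is bolted on; the fingertips stand 173 mm ahead of it and the grasp point (between the pads) lies 155 mm ahead of it; z points along the fingers, y is the line along which they close (so a half turn about z gives the same grasp; the last joint's range is limited). The gripper opens to 85 mm and grips with 20 to 120 N. Pads are 22 mm wide; open, the fingers measure 114 mm over their backs; the gripper's body (76 mm by 85 mm) begins 54 mm behind the grasp point. The pads swing forward as they close: fully open they stand 13 mm farther back than shut.
Start: joints at [-1.306, 0.332, -0.065, 1.46, 0.022, 1.35, -0.088], TCP at [0.177, 0.599, 0.405] pointing down, gripper open.
Joint ranges: [-2.6, 2.6], [-0.5, 2.12], [-1.47, 1.34], [0.16, 2.42], [-1.27, 4.41], [0.06, 2.06], [-2.6, 2.6]. Speed limits (rad/s): [2.22, 2.22, 2.79, 2.79, 3.14, 3.14, 3.14].

INTERFACE

Orientations are given as a unit quaternion [x, y, z, w].
In Python, from workcell import manip, viewer, finder gives the robot as it stands.
- The arm moves only by the tool arm_command, never from a script. Its argument "plan" is a list of rows, each an object with "dp": the shift along the tool's x, y, z in mm, a list of three; "spin": the turn about the tool's z in rad. A call has 1 to 5 rows; each row shifts and turns the commanded pose from where the row before left it, along the tool's axes as they then stand; what a row does not reach is not made up. A row lasts 1/10 s, in which the tool goes at most 50 mm and 8.59 degrees, less where a joint would pass 70% of its speed; a pose out of reach is approached as far as the arm can. A call is refused whole if a number of a shift passes 50 or a number of a turn 0.15, either way. A call with a gripper value outside its range is refused whole. "grip" is the closure, from -1 (fully open) to 1 (shut), set as the call begins (left out, the last holds). The fingers move at their own pace and stop on an object; "newtons" is the grip in N (left out, the last holds). Time passes only in rows, so rows that do not move let the fingers close. It gives the time, the measured TCP pose, the force, the opening and the grip force at its end, in the units of the state.
- manip.get_obs(): the state, without advancing time (a new reading comes with each control period).
- viewer.camera(name): name is "scene" or "top"; returns the picture (384x512x3 uint8, blue, green, red); there is no depth.
- viewer.camera_params(name): a dict with "vertical_fov" (degrees; the focal length in pixels is half the picture's height over the tangent of half this angle, whatever the lens; pixels are square), "cx", "cy" (the principal point, pixels), "R" (3x3) and "t" (3): a world point X has camera coordinates R X + t. Camera axes: x right, y down, z forward; pixel columns grow to the right and rows downward; lengths in m; the calibration is good to about 2 mm. A picture is of the moment at which its call begins. camera_params takes no time and is no camera call.
- manip.hand_in(): hands the job in; it is judged then, once.
Trained networks look in the newest picture that a camera, given by its name, has taken for a name from the list of things; names that differ only in an ending like _2 or _b are one class to them, and where a whole thing is asked for, a point or a joint stands for the part that bears it (a point fixed in the world has none). Each returns a list of dicts, best first, with "score" (0 to 1); they miss things now and then, are a little off and sometimes report something else, mostly with a low value. They report only what shows in the picture. A call takes as long as a camera call. They do not tell look-alikes from the thing itself.
- finder.find_in(camera, thing): "position" ([x, y, z] in m, in world coordinates, good to about 4 mm: the middle of the surface that is visible of it).
The state is a dict: "clock": time; "joint_pos": joint angles; "joint_velocities": joint speeds; "tau": joint torques, N m; "position": TCP position; "ee_rot": TCP orientation; "ft_force": force on the tool from outside, world axes, zero at the start; "torque": the same for the moment, N m; "grip_width": opening from 0.0 (shut) to 1.0 (fully open); "grasp_force": force on a finger pad.
Only numpy, scipy, OpenCV 4.12 (cv2) and the standard library are available. Lean on these libraries where they do the work, as an engineer would, in place of code of your own. Each camera call takes 0.05 s, during which the arm holds its last target. There are 200 camera calls.

TASK

Slide the photometer's dust cover fully open, then take the green reference cell out of the rack, touching it only on its two broad frosted faces and never on its clear end windows. Lower it upright into the photometer's well and push it down against the sprung shutter until it is fully home, so that the light path is open, and finish while still gripping it there by the frosted faces (let go, and the spring lifts it out of the light). Leave the other two cells standing in the rack and do not disturb the flask, carton or tape.

Things in the scene. Friction and masses are not known exactly. Their poses are not given: they have to be found in the camera images.
- cell_green_center (a point): centre (half-way up) of the green reference cell: a sealed glass cuvette with green filling and cap, 42 mm long (its y axis, the light's path) x 14 mm thick (x) x 65 mm tall (z up), about 0.08 kg. Its broad faces (-x, +x) are frosted, its narrow ends (-y, +y) are clear windows. Its top starts 47 mm above the rack. The foot is stepped in 2 to 3 mm over the lowest 3 mm.
- cell_green_frosted_front: the green cell's frosted face on its -x side, 40 mm long, for one finger, centred on that length; origin inside the face's lower edge, 3 mm above the cell's underside. When the cell is home only its top 40 mm stands above the deck and rails take 6 mm of that: grip near the top, fingertips at most 30 mm below the cell's top.
- cell_green_frosted_back: the green cell's frosted face on its +x side, for the other finger; origin inside its lower edge, 3 mm above the cell's underside
- cell_green_window_left: the green cell's clear window on its +y end (12 x 59 mm); must not be touched by the fingers; origin at the middle of its lower edge
- cell_green_window_right: the green cell's clear window on its -y end; must not be touched by the fingers; origin as above
- cell_amber_center (a point): the same make of cell with amber filling and cap, also standing in the rack; its centre, half-way up. It stays there.
- cell_clear_center (a point): the same make of cell with clear, nearly colourless filling and cap, also standing in the rack; its centre, half-way up. It stays there.
- cell_rack: white rack block, fixed, 50 (x) x 176 (y) x 26 mm tall on a thin grey foot; origin at the centre of its underside. Three slots in a row along its y axis, 56 mm apart, the middle one at the origin, each 17 x 45 mm and 18 mm deep (floor 8 mm above the worktop), so a cell has 1.5 mm of play all round. Cells stand in them end to end, in any order, their axes parallel to the rack's.
- photometer: light grey bench photometer, fixed, 150 (x) x 160 (y) x 62 mm tall; origin at the centre of its underside; x points to its rear, y to its left, the sloping panel with display and keys faces -x. Its black flat deck is 62 mm above the worktop; the cell well opens in it 22 mm behind and 34 mm left of the origin.
- well_mouth (a point): centre of the cell well's mouth, level with the deck; axes as the photometer's. The well is a straight slot, 45 mm along y (the light's path) by 17 mm along x, rim bevelled 2 mm. Its floor is the shutter plate, 13 mm below the deck at rest, 25 mm when pressed home. The cover's rails, 6 mm high, run along y at 15 to 22 mm either side of the well's centre.
- dust_cover (a joint): travel of the grey sliding dust cover over the well (m): 0 closed, 0.060 fully open; it slides along the photometer's -y (to its right), friction about 1.2 N, and stays where it is left. It starts closed or up to 10 mm ajar. The cover is 34 x 58 mm and 4.5 mm high.
- cover_ridge (a point): centre of the upright black finger ridge on the cover, 12 mm above the deck; the ridge is 26 mm (x) x 10 mm (y) and its top is 20 mm above the deck, 15.5 mm above the cover plate. Pinch it or push its +y side. With the cover shut it lies 10 mm to the right (-y) of the well's centre.
- shutter_lift (a joint): how far the sprung shutter plate in the well is pressed down (m): 0 at rest (light blocked), 0.012 at its stop (light path open). The spring takes 2.8 N to start and 5.2 N at the stop, so the cell's weight does not press it. A red pin at the left end of the well moves with it: 12 mm proud of the deck at rest, flush when home.
- flask_pink: conical flask with pink contents, 69 x 69 x 108 mm, behind the work; origin at its underside
- cell_carton: small blue carton, 48 x 60 x 32 mm, behind the photometer; origin at its underside
- tape_roll: roll of yellow tape, 66 mm across, 18 mm high, left of the rack; origin at its underside
Not all that is in view belongs to the job. Leave any blue or purple look-alike of the part that bears cell_green_center alone. There is more than one size of the photometer; the job needs the larger.

How it is judged:
By the outcome, as a careful person would: the job done as asked, in the order asked, and still so for the second after the job is handed in, while the arm keeps its last pose, push and grip.
It also fails if it takes over 48 s, if anything falls off the work surface, if the arm or the gripper's body presses on something with over 40 N, if the wrist force passes 120 N, or if a joint passes its speed limit or range.

## Working session

There is one attempt and no reset: what is moved stays moved. The work goes in short steps, Python scripts to look and compute and a tool call to move; the robot and the scene stay as the last step left them, time stands still between calls to the robot, and variables do not carry over. Pictures are saved under pics/ and viewed, at most 10 in all, crops included, and the job is handed in when it is done.

Besides the shell and the picture viewer there is one more tool, called after "Call:" as name(argument=value, ...) on one line, values as JSON. arm_command: Moves the arm, as the interface text tells. Its arguments: {"type":"object","properties":{"plan":{"type":"array","items":{"type":"object","properties":{"dp":{"type":"array","items":{"type":"number"}},"spin":{"type":"number"}}}},"grip":{"type":"number"},"newtons":{"type":"number"}},"required":["plan"]}

```bash
mkdir -p pics; python3 - <<'E'
from workcell import manip, viewer, finder
import cv2,numpy as np
for c in("scene","top"):
    im=viewer.camera(c); cv2.imwrite(f"pics/{c}0.png",cv2.resize(im,(768,576),interpolation=cv2.INTER_CUBIC))
    p=viewer.camera_params(c); print(c,p)
    for n in("cell_green_center","cell_amber_center","cell_clear_center","cell_rack","photometer","cover_ridge","dust_cover","flask_pink","cell_carton","tape_roll"):
        print(n,[(np.round(d["position"],3).tolist(),round(d["score"],2)) for d in finder.find_in(c,n)[:4]])
o=manip.get_obs();print(o)
E
```

```text
scene {'vertical_fov': 47.914659882321715, 'cx': 260.7758425510986, 'cy': 199.42075078929375, 'R': array([[ 0.64239271, -0.76632386, -0.00890809],
       [-0.40282306, -0.32774376, -0.85458622],
       [ 0.65197024,  0.55256834, -0.51923312]]), 't': array([-0.30612691,  0.33144263,  0.9209674 ])}
cell_green_center [([0.574, 0.256, 0.032], 0.63), ([0.592, 0.331, 0.036], 0.61)]
cell_amber_center []
cell_clear_center [([0.456, 0.342, 0.05], 0.64)]
cell_rack [([0.453, 0.276, 0.018], 0.81)]
photometer [([0.767, -0.349, 0.044], 0.82), ([0.446, 0.002, 0.058], 0.79)]
cover_ridge [([0.777, -0.308, 0.053], 0.53), ([0.486, 0.043, 0.068], 0.43)]
dust_cover []
flask_pink [([0.731, 0.234, 0.039], 0.92), ([0.467, 0.294, 0.048], 0.65)]
cell_carton [([0.737, -0.008, 0.032], 0.61)]
tape_roll [([0.431, 0.526, 0.009], 0.69)]
top {'vertical_fov': 50.56082379989419, 'cx': 251.13836528763943, 'cy': 198.12285090520328, 'R': array([[-0.01761392, -0.99979142, -0.01033752],
       [-0.98358468,  0.01918359, -0.17942453],
       [ 0.17958542,  0.00700746, -0.98371743]]), 't': array([0.11083238, 0.62143724, 1.51
[... 565 characters left out ...]
1, 'joint_pos': array([-1.30559498,  0.33217712, -0.06466446,  1.46010112,  0.02159645,
        1.34992597, -0.08848055]), 'joint_velocities': array([-0.00056703, -0.00064299,  0.00029272,  0.00080524,  0.00064675,
        0.00015055,  0.00015113]), 'tau': array([-4.97192887e-04, -6.25212622e+01,  4.90713771e-02, -3.91818881e+01,
        1.64487655e-02,  1.83185293e-03,  7.20715178e-06]), 'position': array([0.17740666, 0.59929127, 0.40475119]), 'ee_rot': array([1.43410321e-01, 9.89663316e-01, 4.13566892e-05, 1.31734303e-06]), 'ft_force': array([-0.67330832, -0.07390244, -0.38407121]), 'torque': array([0.0038454 , 0.09371653, 0.00157456]), 'grasp_force': 0.0, 'grip_width': 0.9991446152518262}
```

View pics/scene0.png

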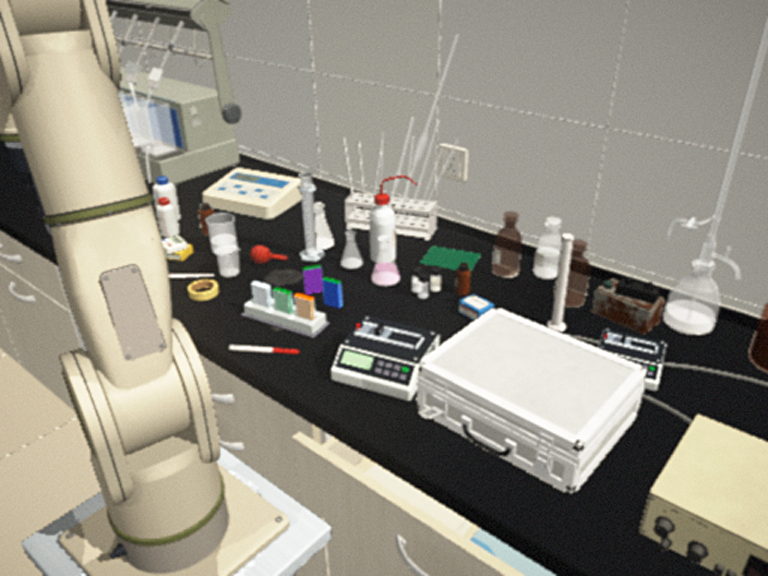

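View pics/top0.png

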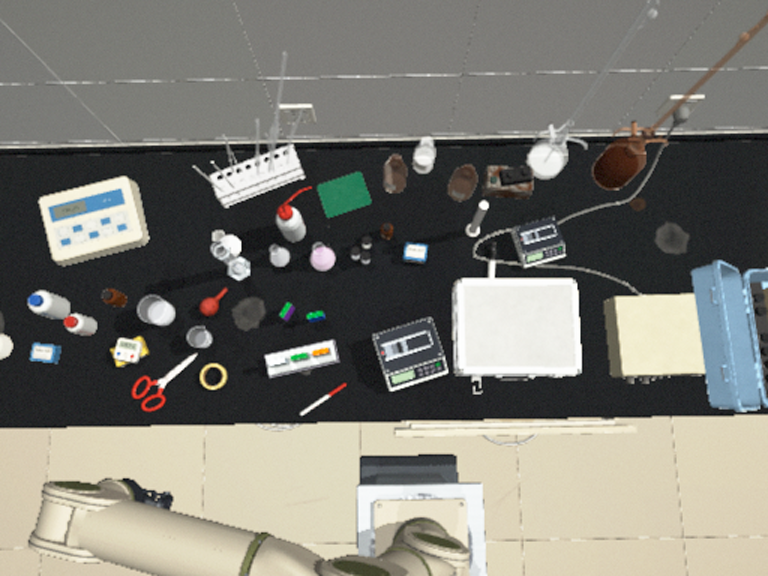

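The target photometer is at about (0.474, 0.015). In the top view the rack's cells are clear, green and amber from left to right, with green in the middle slot. I'll take close crops next.

```bash
python3 - <<'E'
from workcell import viewer
import cv2,numpy as np
a=viewer.camera("top")[205:265,170:305]; b=viewer.camera("scene")[170:270,155:305]
a=cv2.resize(a,None,fx=5.9,fy=5.9,interpolation=cv2.INTER_CUBIC);cv2.imwrite("pics/a.png",a)
b=cv2.resize(b,None,fx=5.3,fy=5.3,interpolation=cv2.INTER_CUBIC);cv2.imwrite("pics/b.png",b)
E
```

```text
(no output)
```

View pics/a.png

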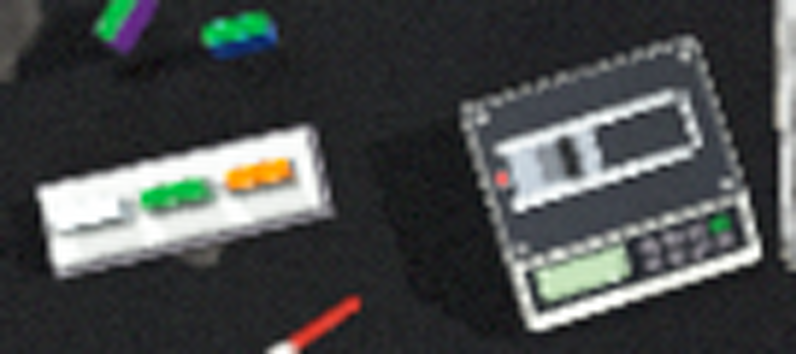

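View pics/b.png

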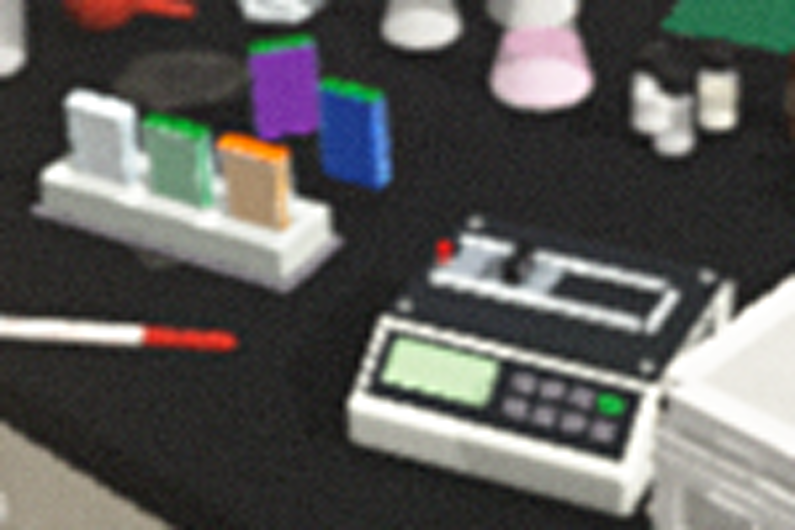

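The top crop shows the green cap at about (176,194), the rack corners, the photometer corners and the ridge at (570,155). I'll fit poses from these points.

```bash
cat > geo.py <<'E'
import numpy as np
from workcell import viewer
from scipy.optimize import least_squares
C={c:viewer.camera_params(c) for c in("top","scene")}
F={c:192/np.tan(np.radians(C[c]["vertical_fov"]/2)) for c in C}
def proj(c,X):
    q=np.asarray(X)@C[c]["R"].T+C[c]["t"]; return q[...,:2]/q[...,2:]*F[c]+[C[c]["cx"],C[c]["cy"]]
def ray(c,uv,z):
    d=np.array([(uv[0]-C[c]["cx"])/F[c],(uv[1]-C[c]["cy"])/F[c],1]); R,t=C[c]["R"],C[c]["t"]
    o=-R.T@t; d=R.T@d; return o+d*(z-o[2])/d[2]
def place(p,L):
    L=np.atleast_2d(L); c,s=np.cos(p[2]),np.sin(p[2]); return np.c_[p[0]+c*L[:,0]-s*L[:,1],p[1]+s*L[:,0]+c*L[:,1],L[:,2]]
def fit(obs,p0):
    f=lambda p:np.concatenate([proj(c,place(p,[l]))[0]-uv for c,l,uv in obs])
    r=least_squares(f,p0,loss="soft_l1"); return r.x,f(r.x).reshape(-1,2)
def A(u,v): return np.array([170+(u+.5)/5.9-.5,205+(v+.5)/5.9-.5])
def B(u,v): return np.array([155+(u+.5)/5.3-.5,170+(v+.5)/5.3-.5])
E
python3 - <<'E'
from geo import *
import cv2
np.set_printoptions(precision=4,suppress=True)
m=.001
ph=[("top",(75,80,62),A(465,103)),("top",(75,-80,62),A(692,38)),("top",(-75,80,0),A(530,330)),("top",(-75,-80,0),A(762,258)),
("scene",(75,80,62),B(475,220)),("scene",(75,-80,62),B(735,280)),("scene",(-75,80,0),B(350,437)),("scene",(-75,-80,0),B(625,515))]
p,r=fit([(c,np.array(l)*m,uv) for c,l,uv in ph],[.474,.015,.25]);print("photo",p,r.round(1).tolist())
w=place(p,[[.022,.034,.062]])[0];print("well",w)
for c,uv in(("top",A(570,155)),("scene",B(517,262))):
    X=ray(c,uv,.074 if c=="scene" else .08);print("ridge",c,X)
rk=[("top",(25,88,26),A(38,188)),("top",(25,-88,26),A(314,124)),("top",(-25,-88,26),A(328,212)),("top",(-25,88,26),A(58,275)),
("scene",(-25,88,26),B(43,172)),("scene",(-25,-88,26),B(283,252)),("scene",(25,-88,26),B(330,208))]
q,r=fit([(c,np.array(l)*m,uv) for c,l,uv in rk],[.469,.291,.25]);print("rack",q,r.round(1).tolist())
for c in C:
    im=viewer.camera(c).astype(float); b,g,rr=im[...,0],im[...,1],im[...,2]
    uv0=proj(c,[q[0],q[1],.073]); yy,xx=np.mgrid[:384,:512]
    wgt=np.clip(g-np.maximum(b,rr)-50,0,None)*((abs(xx-uv0[0])<10)&(abs(yy-uv0[1])<8))
    uv=np.array([(wgt*xx).sum(),(wgt*yy).sum()])/wgt.sum(); print(c,uv0,uv,(wgt>0).sum(),ray(c,uv,.072))
E
```

```text
photo [0.4795 0.015  0.2666] [[-0.1, -0.3], [1.4, -0.9], [-0.2, -0.2], [-0.4, 0.5], [-0.6, -2.4], [0.2, -1.5], [-0.3, 1.6], [0.1, 2.2]]
well [0.4918 0.0536 0.062 ]
ridge top [0.493  0.0447 0.08  ]
ridge scene [0.4918 0.0439 0.074 ]
rack [0.4752 0.2966 0.2003] [[1.7, 0.2], [-0.8, 1.3], [-0.6, -1.1], [0.7, -1.9], [-0.1, 0.7], [-0.3, -0.4], [-0.2, 0.2]]
top [199.4989 236.9877] [198.7238 237.2563] 37 [0.4743 0.2997 0.072 ]
scene [187.9015 193.1876] [188.0467 193.3311] 36 [0.476  0.2969 0.072 ]
```

```bash
cat > go.py <<'E'
import numpy as np,sys,json
from workcell import manip
def state():
    o=manip.get_obs(); x,y=o["ee_rot"][:2]; a=2*np.arctan2(y,x)  # tool x angle
    return o,np.array(o["position"]),a-np.pi/2
def rows(goal,yaw,n,off=(0,0,0),nt=None):
    o,p,a=state(); p=p+off; d=(yaw-a+np.pi/2)%np.pi-np.pi/2  # change of world yaw of tool y (mod pi)
    nt=nt or n
    print("t",round(o["clock"],2),"p",p.round(4),"yaw",round(a,4),"turn",round(d,3),"F",o["ft_force"].round(1),"w",round(o["grip_width"],3),"q7",o["joint_pos"].round(2))
    step=(np.array(goal)-p)/n; out=[]
    for k in range(n):
        t=np.array([np.cos(a+np.pi/2),np.sin(a+np.pi/2)]);u=np.array([np.cos(a),np.sin(a)])
        s=round(-d/nt,3) if k<nt else 0.
        out.append({"dp":[round(1000*step[:2]@t,1),round(1000*step[:2]@u,1),round(-1000*step[2],1)],"spin":s}); a-=s
    for i in range(0,n,5): print(json.dumps(out[i:i+5]))
E
python3 - <<'E'
from go import *; from geo import *
rows([.4925,.0445,.30],.266,15,nt=9)
for uv in((303.5,187),(301,245)):
  for z in(0,.1,.13): print(uv,z,ray("top",uv,z).round(3))
E
```

```text
t 1.3 p [0.1773 0.5993 0.4047] yaw 1.2831 turn -1.017 F [ 0.3  0.5 -0.2] w 0.999 q7 [-1.31  0.33 -0.06  1.46  0.02  1.35 -0.09]
[{"dp": [-30.6, -29.5, 7.0], "spin": 0.113}, {"dp": [-33.8, -25.9, 7.0], "spin": 0.113}, {"dp": [-36.5, -21.9, 7.0], "spin": 0.113}, {"dp": [-38.7, -17.6, 7.0], "spin": 0.113}, {"dp": [-40.5, -13.2, 7.0], "spin": 0.113}]
[{"dp": [-41.7, -8.5, 7.0], "spin": 0.113}, {"dp": [-42.4, -3.8, 7.0], "spin": 0.113}, {"dp": [-42.5, 1.0, 7.0], "spin": 0.113}, {"dp": [-42.1, 5.8, 7.0], "spin": 0.113}, {"dp": [-41.2, 10.5, 7.0], "spin": 0.0}]
[{"dp": [-41.2, 10.5, 7.0], "spin": 0.0}, {"dp": [-41.2, 10.5, 7.0], "spin": 0.0}, {"dp": [-41.2, 10.5, 7.0], "spin": 0.0}, {"dp": [-41.2, 10.5, 7.0], "spin": 0.0}, {"dp": [-41.2, 10.5, 7.0], "spin": 0.0}]
(303.5, 187) 0 [ 0.675 -0.112  0.   ]
(303.5, 187) 0.1 [ 0.654 -0.1    0.1  ]
(303.5, 187) 0.13 [ 0.648 -0.096  0.13 ]
(301, 245) 0 [ 0.443 -0.093  0.   ]
(301, 245) 0.1 [ 0.436 -0.082  0.1  ]
(301, 245) 0.13 [ 0.434 -0.078  0.13 ]
```

Call:
arm_command(plan=[{"dp": [-30.6,-29.5,7.0],"spin": 0.113},{"dp": [-33.8,-25.9,7.0],"spin": 0.113},{"dp": [-36.5,-21.9,7.0],"spin": 0.113},{"dp": [-38.7,-17.6,7.0],"spin": 0.113},{"dp": [-40.5,-13.2,7.0],"spin": 0.113}], grip=-0.2, newtons=20)

```text
clock: 1.8
position: [0.2831, 0.4126, 0.3696]
ee_rot: [0.416, 0.909, 0.0, -0.0]
ft_force: [1.1, 0.4, 0.8]
grip_width: 0.598
grasp_force: 0.0
```

Call:
arm_command(plan=[{"dp": [-41.7,-8.5,7.0],"spin": 0.113},{"dp": [-42.4,-3.8,7.0],"spin": 0.113},{"dp": [-42.5,1.0,7.0],"spin": 0.113},{"dp": [-42.1,5.8,7.0],"spin": 0.113},{"dp": [-41.2,10.5,7.0],"spin": 0.0}])

```text
clock: 2.3
position: [0.3879, 0.2277, 0.3348]
ee_rot: [0.609, 0.793, 0.001, -0.0]
ft_force: [0.8, 1.3, 0.2]
grip_width: 0.596
grasp_force: 0.0
```

Call:
arm_command(plan=[{"dp": [-41.2,10.5,7.0],"spin": 0.0},{"dp": [-41.2,10.5,7.0],"spin": 0.0},{"dp": [-41.2,10.5,7.0],"spin": 0.0},{"dp": [-41.2,10.5,7.0],"spin": 0.0},{"dp": [-41.2,10.5,7.0],"spin": 0.0}])

```text
clock: 2.8
position: [0.4927, 0.0428, 0.2998]
ee_rot: [0.607, 0.795, 0.001, 0.0]
ft_force: [0.8, 0.9, -1.7]
grip_width: 0.602
grasp_force: 0.0
```

Call:
arm_command(plan=[{"dp": [0,0,0],"spin": 0.0},{"dp": [0,0,0],"spin": 0.0}])

```text
clock: 3.0
position: [0.4923, 0.0437, 0.2996]
ee_rot: [0.608, 0.794, -0.0, -0.0]
ft_force: [-0.2, 0.1, 1.0]
grip_width: 0.597
grasp_force: 0.0
```

```bash
python3 - <<'E'
from go import *; from geo import *; import cv2
o,p,a=state();print(p,a)
b=viewer.camera("scene"); uv=proj("scene",[.4925,.0445,.1]); print(uv, proj("scene",[[.4925,.0445,z] for z in(.127,.114,.14)]))
x,y=int(uv[0])-50,int(uv[1])-42; print(x,y)
c=cv2.resize(b[y:y+80,x:x+100],None,fx=6,fy=6,interpolation=cv2.INTER_CUBIC)
t=viewer.camera("top");uv=proj("top",[.4925,.0445,.1]);x2,y2=int(uv[0])-30,int(uv[1])-27; print(uv,x2,y2)
cv2.imwrite("pics/c.png",c)
E
```

```text
[0.49230157 0.04367341 0.29956551] 0.26387092305916315
[251.97504102 211.16277501] [[251.78572778 202.99618829]
 [251.87742735 206.95192073]
 [251.69299136 198.99572851]]
201 169
[266.39896499 230.44053956] 236 203
```

View pics/c.png

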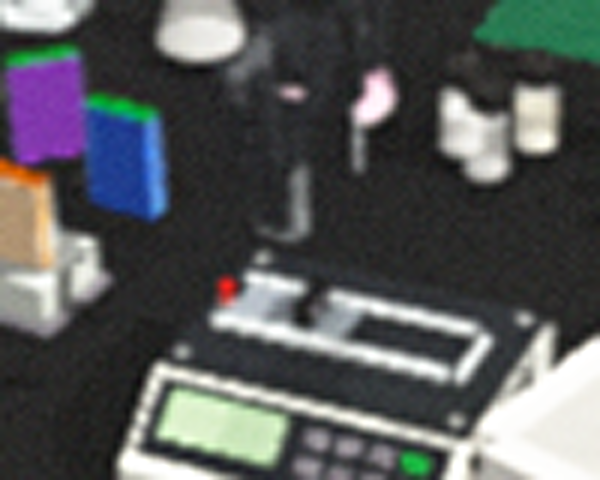

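Call:
arm_command(plan=[{"dp": [0,0,20]},{"dp": [0,0,15]},{"dp": [0,0,10]},{"dp": [0,0,5]},{"dp": [0,0,5]}])

```text
invalid input at $.plan[0]: expected keys dp, spin
```

Call:
arm_command(plan=[{"dp": [0,0,0]},{"dp": [0,0,0]},{"dp": [0,0,0]},{"dp": [0,0,0]},{"dp": [0,0,0]}], grip=0.6)

```text
invalid input at $.plan[0]: expected keys dp, spin
```

Call:
arm_command(plan=[{"dp": [0,0,20],"spin": 0},{"dp": [0,0,15],"spin": 0},{"dp": [0,0,10],"spin": 0},{"dp": [0,0,5],"spin": 0},{"dp": [0,0,5],"spin": 0}])

```text
clock: 3.6
position: [0.4922, 0.0449, 0.2448]
ee_rot: [0.607, 0.795, 0.0, 0.0]
ft_force: [-0.2, 0.0, 0.8]
grip_width: 0.602
grasp_force: 0.0
```

Call:
arm_command(plan=[{"dp": [0,0,0],"spin": 0},{"dp": [0,0,0],"spin": 0},{"dp": [0,0,0],"spin": 0},{"dp": [0,0,0],"spin": 0},{"dp": [0,0,0],"spin": 0}], grip=0.6)

```text
clock: 4.1
position: [0.492, 0.0442, 0.2451]
ee_rot: [0.607, 0.795, -0.0, -0.0]
ft_force: [-5.3, -0.5, 5.9]
grip_width: 0.294
grasp_force: 21.2
```

Call:
arm_command(plan=[{"dp": [0,-1,-1],"spin": 0},{"dp": [-6,0,0],"spin": 0},{"dp": [-8,0,0],"spin": 0},{"dp": [-8,0,0],"spin": 0}])

```text
clock: 4.5
position: [0.4974, 0.0234, 0.2455]
ee_rot: [0.607, 0.795, 0.001, 0.001]
ft_force: [6.0, 3.9, -11.6]
grip_width: 0.295
grasp_force: 21.7
```

Call:
arm_command(plan=[{"dp": [-8,0.5,0.5],"spin": 0},{"dp": [-8,0,0],"spin": 0},{"dp": [-8,0,0],"spin": 0},{"dp": [-6,0,0],"spin": 0},{"dp": [0,0,0],"spin": 0}])

```text
clock: 5.0
position: [0.5062, -0.0068, 0.2454]
ee_rot: [0.607, 0.794, 0.001, 0.001]
ft_force: [7.0, 0.8, -7.1]
grip_width: 0.289
grasp_force: 22.1
```

Call:
arm_command(plan=[{"dp": [-3,0.6,0.5],"spin": 0},{"dp": [-2,0,0],"spin": 0},{"dp": [-2,0,0],"spin": 0},{"dp": [0,0,0],"spin": 0}])

```text
clock: 5.4
position: [0.5081, -0.0124, 0.2452]
ee_rot: [0.607, 0.795, 0.001, 0.0]
ft_force: [0.9, 3.4, 5.5]
grip_width: 0.291
grasp_force: 23.3
```

Call:
arm_command(plan=[{"dp": [-1.5,0,-0.3],"spin": 0},{"dp": [-1.5,0,0],"spin": 0},{"dp": [0,0,0],"spin": 0}])

```text
clock: 5.7
position: [0.5085, -0.0131, 0.2452]
ee_rot: [0.606, 0.795, 0.001, -0.001]
ft_force: [-1.7, 13.2, 5.9]
grip_width: 0.291
grasp_force: 23.3
```

Call:
arm_command(plan=[{"dp": [0.5,0,0],"spin": 0},{"dp": [0,0,0],"spin": 0},{"dp": [0,0,0],"spin": 0},{"dp": [0,0,-10],"spin": 0}], grip=-0.1)

```text
clock: 6.1
position: [0.5078, -0.0154, 0.2542]
ee_rot: [0.607, 0.794, -0.001, -0.001]
ft_force: [-0.6, -0.2, 0.1]
grip_width: 0.548
grasp_force: 0.0
```

Call:
arm_command(plan=[{"dp": [10,0,-50],"spin": 0},{"dp": [50,0,-10],"spin": 0},{"dp": [50,0,0],"spin": 0},{"dp": [50,0,0],"spin": 0},{"dp": [50,0,0],"spin": 0}])

```text
clock: 6.6
position: [0.4528, 0.1879, 0.315]
ee_rot: [0.607, 0.794, 0.001, 0.0]
ft_force: [0.9, 0.2, 1.1]
grip_width: 0.55
grasp_force: 0.0
```

```bash
python3 - <<'E'
from go import *; from geo import *; import cv2
g=np.array([.4750,.2975,.30])
rows(g,.205,4)
ims=[viewer.camera("top").astype(float) for _ in range(5)]; t=np.mean(ims,0).astype(np.uint8)
x,y=234,205; cv2.imwrite("pics/d.png",cv2.resize(t[y:y+60,x:x+68],None,fx=10,fy=10,interpolation=cv2.INTER_CUBIC))
cv2.imwrite("pics/topfull.png",t)
E
```

```text
t 6.6 p [0.4528 0.1879 0.315 ] yaw 0.265 turn -0.06 F [0.9 0.2 1.1] w 0.55 q7 [-0.86  0.1   0.4   1.94 -0.05  1.1  -0.18]
[{"dp": [25.0, 12.5, 3.7], "spin": 0.015}, {"dp": [25.2, 12.1, 3.7], "spin": 0.015}, {"dp": [25.4, 11.8, 3.7], "spin": 0.015}, {"dp": [25.5, 11.4, 3.7], "spin": 0.015}]
```

View pics/d.png

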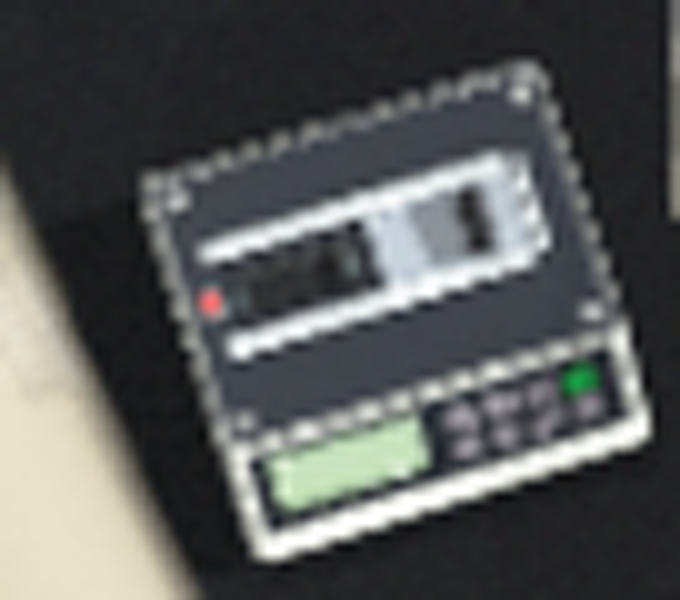

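```bash
python3 - <<'E'
from geo import *
np.set_printoptions(precision=4,suppress=True)
D=lambda u,v:np.array([234+(u+.5)/10-.5,205+(v+.5)/10-.5])
ph=[((75,80,62),(148,180)),((75,-80,62),(540,66)),((-75,80,0),(260,560)),((-75,-80,0),(650,438))]
p,r=fit([("top",np.array(l)*.001,D(*uv)) for l,uv in ph],[.474,.015,.27]);print(p,r,"well",place(p,[[.022,.034,.062]]))
R=ray("top",D(477,220),.082);print("ridge",R,R[:2]+.07*np.array([-np.sin(p[2]),np.cos(p[2])]))
a=[ray("top",D(*uv),.068) for uv in((203,250),(510,160),(235,350),(500,270))]; print("rails",a,[np.arctan2(-(a[i]-a[i+1])[0],(a[i]-a[i+1])[1]) for i in(0,2)])
print("pin",ray("top",D(212,303),.074))
u=np.array([np.cos(.272),np.sin(.272)]); print("x-local of: rails",[q[:2]@u for q in a],"grip line",np.array([.5085,-.0131])@u)
E
```

```text
[0.4782 0.0151 0.2815] [[-0.3242 -0.038 ]
 [ 0.3371 -0.9074]
 [ 0.024   0.361 ]
 [-0.0351  0.3933]] well [[0.4898 0.0539 0.062 ]]
ridge [ 0.5079 -0.0122  0.082 ] [0.4885 0.055 ]
rails [array([0.5   , 0.0911, 0.068 ]), array([ 0.5321, -0.0264,  0.068 ]), array([0.4619, 0.0797, 0.068 ]), array([ 0.4903, -0.0212,  0.068 ])] [np.float64(0.2671145815677073), np.float64(0.2740642256591533)]
pin [0.4793 0.088  0.074 ]
x-local of: rails [np.float64(0.5060809560251586), np.float64(0.5054861687415377), np.float64(0.46636202277880184), np.float64(0.46657842924770193)] grip line 0.48628582934419845
```

Call:
arm_command(plan=[{"dp": [25.0,12.5,4],"spin": 0.015},{"dp": [25.2,12.1,4],"spin": 0.015},{"dp": [25.4,11.8,4],"spin": 0.015},{"dp": [25.5,11.4,3],"spin": 0.015},{"dp": [0,0,0],"spin": 0}], grip=-0.1)

```text
clock: 7.35
position: [0.4759, 0.2981, 0.2984]
ee_rot: [0.63, 0.776, -0.0, -0.0]
ft_force: [0.1, -0.4, -1.3]
grip_width: 0.551
grasp_force: 0.0
```

Call:
arm_command(plan=[{"dp": [0,0,25],"spin": 0},{"dp": [0,0,20],"spin": 0},{"dp": [0,0,15],"spin": 0},{"dp": [0,0,10],"spin": 0},{"dp": [0,0,4.5],"spin": 0}])

```text
clock: 7.85
position: [0.4758, 0.2954, 0.2237]
ee_rot: [0.631, 0.776, -0.0, 0.0]
ft_force: [-0.7, 0.7, -0.6]
grip_width: 0.548
grasp_force: 0.0
```

Call:
arm_command(plan=[{"dp": [0,0,0],"spin": 0},{"dp": [0,0,0],"spin": 0},{"dp": [0,0,0],"spin": 0},{"dp": [0,0,0],"spin": 0},{"dp": [0,0,0],"spin": 0}], grip=0.9, newtons=30)

```text
clock: 8.35
position: [0.4758, 0.2964, 0.2252]
ee_rot: [0.631, 0.776, 0.001, 0.0]
ft_force: [-1.1, -0.5, 5.7]
grip_width: 0.153
grasp_force: 34.3
```

Call:
arm_command(plan=[{"dp": [0,0,-3],"spin": 0},{"dp": [0,0,-8],"spin": 0},{"dp": [0,0,-15],"spin": 0},{"dp": [0,0,-25],"spin": 0},{"dp": [0,0,-35],"spin": 0}], newtons=45)

```text
clock: 8.85
position: [0.4751, 0.2959, 0.3111]
ee_rot: [0.631, 0.776, -0.001, -0.0]
ft_force: [1.0, 0.3, -1.0]
grip_width: 0.154
grasp_force: 45.2
```

Call:
arm_command(plan=[{"dp": [0,0,0],"spin": 0}])

```text
clock: 8.95
position: [0.4769, 0.2967, 0.3161]
ee_rot: [0.631, 0.776, 0.004, 0.001]
ft_force: [0.4, 1.5, -0.6]
grip_width: 0.156
grasp_force: 45.3
```

```bash
python3 - <<'E'
from go import *; from geo import *; import cv2
o,p,a=state();print(p,a,o["grip_width"],o["ft_force"])
b=np.mean([viewer.camera("scene").astype(float) for _ in range(4)],0).astype(np.uint8)
uv=proj("scene",p-[0,0,.17]);x,y=int(uv[0])-30,int(uv[1])-28;print(x,y)
# predicted cell corners, (x,y local, dz from flange)
top=p[2]-.151
L=[(sx*.007,sy*.021,top-h) for h in(0,.065) for sx,sy in((-1,1),(-1,-1),(1,-1))]
print((proj("scene",place([p[0],p[1],a],L))-[x,y])*10)
cv2.imwrite("pics/e.png",cv2.resize(b[y:y+60,x:x+60],None,fx=10,fy=10,interpolation=cv2.INTER_CUBIC))
E
```

```text
[0.4768642  0.29669138 0.3160909 ] 0.20558630780626408 0.15556281115344153 [ 0.37442254  1.52366982 -0.56105961]
155 144
[[233.81658135 222.72753364]
 [346.31870525 251.75375372]
 [373.91303296 232.83495863]
 [256.31608983 409.20562988]
 [366.25316276 439.89692549]
 [392.99639954 419.97872399]]
```

View pics/e.png

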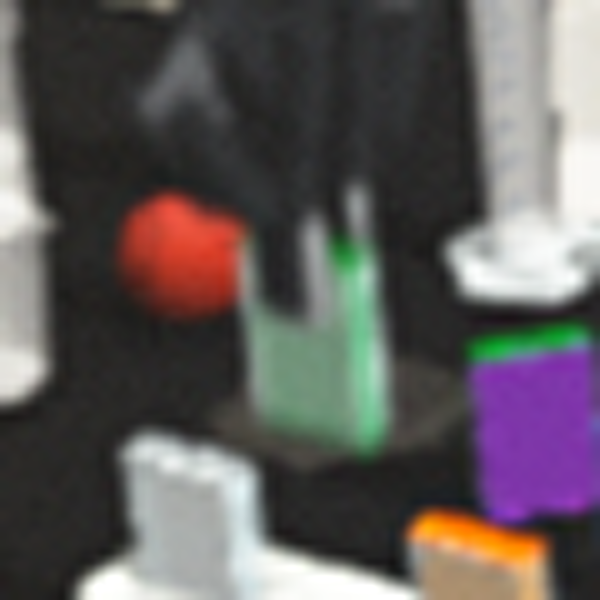

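```bash
python3 - <<'E'
from go import *
rows([.4892,.0545,.312],.272,9)
E
```

```text
t 9.15 p [0.4752 0.296  0.3099] yaw 0.2061 turn 0.066 F [-0.2 -0.7 -1.5] w 0.156 q7 [-0.94  0.27  0.35  1.77 -0.1   1.12 -0.35]
[{"dp": [-26.6, -4.0, -0.2], "spin": -0.007}, {"dp": [-26.6, -4.2, -0.2], "spin": -0.007}, {"dp": [-26.5, -4.3, -0.2], "spin": -0.007}, {"dp": [-26.5, -4.5, -0.2], "spin": -0.007}, {"dp": [-26.5, -4.7, -0.2], "spin": -0.007}]
[{"dp": [-26.4, -4.9, -0.2], "spin": -0.007}, {"dp": [-26.4, -5.1, -0.2], "spin": -0.007}, {"dp": [-26.4, -5.3, -0.2], "spin": -0.007}, {"dp": [-26.3, -5.5, -0.2], "spin": -0.007}]
```

Call:
arm_command(plan=[{"dp": [-26.6,-4.0,-0.2],"spin": -0.007},{"dp": [-26.6,-4.2,-0.2],"spin": -0.007},{"dp": [-26.5,-4.3,-0.2],"spin": -0.007},{"dp": [-26.5,-4.5,-0.2],"spin": -0.007},{"dp": [-26.5,-4.7,-0.2],"spin": -0.007}])

```text
clock: 9.65
position: [0.4829, 0.1608, 0.3104]
ee_rot: [0.617, 0.787, -0.001, -0.0]
ft_force: [0.1, 0.5, -1.2]
grip_width: 0.154
grasp_force: 45.2
```

Call:
arm_command(plan=[{"dp": [-26.4,-4.9,-0.2],"spin": -0.007},{"dp": [-26.4,-5.1,-0.2],"spin": -0.007},{"dp": [-26.4,-5.3,-0.2],"spin": -0.007},{"dp": [-16.3,-3.5,-0.2],"spin": -0.007},{"dp": [-10,-2,0],"spin": 0}])

```text
clock: 10.15
position: [0.4892, 0.053, 0.3114]
ee_rot: [0.607, 0.795, -0.001, -0.0]
ft_force: [-0.0, -0.0, -0.4]
grip_width: 0.152
grasp_force: 45.2
```

Call:
arm_command(plan=[{"dp": [0,0,0],"spin": 0},{"dp": [0,0,0],"spin": 0},{"dp": [0,0,0],"spin": 0}])

```text
clock: 10.45
position: [0.4894, 0.0558, 0.3119]
ee_rot: [0.605, 0.796, -0.0, -0.0]
ft_force: [-0.3, 0.1, -1.1]
grip_width: 0.153
grasp_force: 45.2
```

```bash
python3 - <<'E'
from go import *; from geo import *; import cv2
b=np.mean([viewer.camera("scene").astype(float) for _ in range(3)],0).astype(np.uint8)
rows([.4892,.0545,.286],.272,3); o,p,a=state()
uv=proj("scene",p-[0,0,.21]);x,y=int(uv[0])-30,int(uv[1])-34;print(x,y)
L=[(sx*.007,sy*.021,p[2]-.152-h) for h in(0,.062) for sx,sy in((-1,1),(-1,-1),(1,-1))]
print((proj("scene",place([p[0],p[1],a],L))-[x,y]).round(1)*10)
cv2.imwrite("pics/f.png",cv2.resize(b[y:y+60,x:x+60],None,fx=10,fy=10,interpolation=cv2.INTER_CUBIC))
E
```

```text
t 10.6 p [0.4895 0.0554 0.3121] yaw 0.2702 turn 0.002 F [-0.2 -0.5 -0.4] w 0.153 q7 [-0.68  0.12  0.51  1.94 -0.06  1.1   0.12]
[{"dp": [-0.3, -0.2, 8.7], "spin": -0.001}, {"dp": [-0.3, -0.2, 8.7], "spin": -0.001}, {"dp": [-0.3, -0.2, 8.7], "spin": -0.001}]
218 175
[[219. 165.]
 [357. 197.]
 [378. 173.]
 [226. 355.]
 [360. 388.]
 [382. 363.]]
```

View pics/f.png

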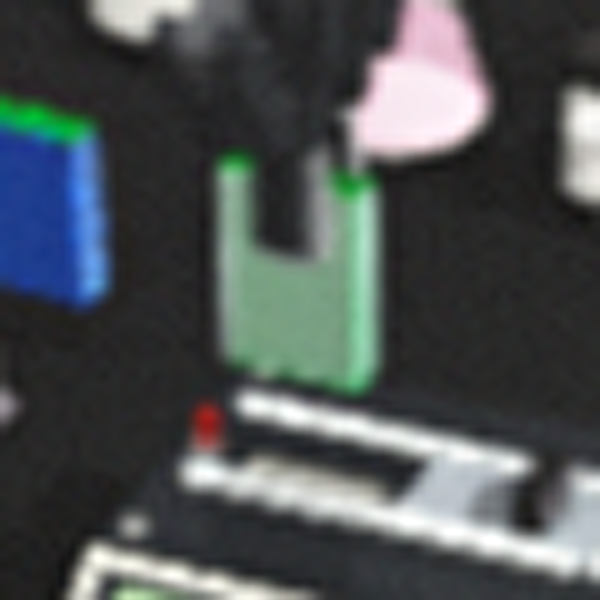

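The cell hangs upright, with edges within 0.5 px of prediction and fingertips about 24 mm below its top. I'll lower it into the well.

Call:
arm_command(plan=[{"dp": [-0.8,-0.4,9],"spin": -0.002},{"dp": [0,0,9],"spin": 0},{"dp": [0,0,8],"spin": 0},{"dp": [0,0,0],"spin": 0},{"dp": [0,0,0],"spin": 0}])

```text
clock: 11.1
position: [0.4893, 0.0537, 0.2858]
ee_rot: [0.605, 0.796, -0.0, -0.0]
ft_force: [0.8, 0.6, -1.0]
grip_width: 0.155
grasp_force: 45.2
```

Call:
arm_command(plan=[{"dp": [0,0,3],"spin": 0},{"dp": [0,0,3],"spin": 0},{"dp": [0,0,2],"spin": 0},{"dp": [0,0,0],"spin": 0}])

```text
clock: 11.5
position: [0.4892, 0.0537, 0.2779]
ee_rot: [0.605, 0.796, -0.0, -0.0]
ft_force: [-0.2, 0.3, -0.8]
grip_width: 0.153
grasp_force: 45.2
```

Call:
arm_command(plan=[{"dp": [0.3,0,2],"spin": 0},{"dp": [0,0,2],"spin": 0},{"dp": [0,0,2],"spin": 0},{"dp": [0,0,0],"spin": 0}])

```text
clock: 11.9
position: [0.4898, 0.0533, 0.2728]
ee_rot: [0.605, 0.796, 0.001, 0.001]
ft_force: [2.1, -3.1, 0.5]
grip_width: 0.153
grasp_force: 45.6
```

Call:
arm_command(plan=[{"dp": [-0.7,0.2,0],"spin": 0},{"dp": [0,0,2],"spin": 0},{"dp": [0,0,2],"spin": 0},{"dp": [0,0,0],"spin": 0}])

```text
clock: 12.3
position: [0.4896, 0.0531, 0.2678]
ee_rot: [0.605, 0.796, -0.0, 0.0]
ft_force: [1.9, -3.4, -1.5]
grip_width: 0.151
grasp_force: 45.2
```

Call:
arm_command(plan=[{"dp": [-0.6,0.2,0],"spin": 0},{"dp": [0,0,2],"spin": 0},{"dp": [0,0,2],"spin": 0},{"dp": [0,0,2],"spin": 0},{"dp": [0,0,0],"spin": 0}])

```text
clock: 12.8
position: [0.4899, 0.0529, 0.2619]
ee_rot: [0.605, 0.796, 0.0, -0.0]
ft_force: [-0.4, -1.9, 1.9]
grip_width: 0.156
grasp_force: 45.6
```

Call:
arm_command(plan=[{"dp": [-0.3,0,2],"spin": 0},{"dp": [0,0,2],"spin": 0},{"dp": [0,0,2],"spin": 0},{"dp": [0,0,0],"spin": 0}])

```text
clock: 13.2
position: [0.49, 0.0528, 0.2558]
ee_rot: [0.605, 0.796, 0.0, -0.0]
ft_force: [-1.3, 0.3, 2.4]
grip_width: 0.157
grasp_force: 45.9
```

Call:
arm_command(plan=[{"dp": [0,0,1],"spin": 0},{"dp": [0,0,1],"spin": 0},{"dp": [0,0,0],"spin": 0},{"dp": [0,0,0],"spin": 0}])

```text
clock: 13.6
position: [0.49, 0.0528, 0.2541]
ee_rot: [0.605, 0.796, 0.0, -0.0]
ft_force: [-0.9, 0.4, 4.1]
grip_width: 0.151
grasp_force: 46.2
```

Call:
arm_command(plan=[{"dp": [0,0,1],"spin": 0},{"dp": [0,0,0.5],"spin": 0},{"dp": [0,0,0],"spin": 0},{"dp": [0,0,0],"spin": 0}])

```text
clock: 14.0
position: [0.4903, 0.0527, 0.2539]
ee_rot: [0.605, 0.796, 0.001, -0.0]
ft_force: [-7.9, -2.1, 21.8]
grip_width: 0.154
grasp_force: 49.0
```

Call:
arm_command(plan=[{"dp": [0,-0.3,-0.4],"spin": 0},{"dp": [0,0,0],"spin": 0},{"dp": [0,0,0],"spin": 0},{"dp": [0,0,0],"spin": 0}])

```text
clock: 14.4
position: [0.49, 0.0527, 0.254]
ee_rot: [0.605, 0.796, 0.001, -0.0]
ft_force: [-5.5, -0.4, 16.9]
grip_width: 0.152
grasp_force: 47.8
```

```bash
python3 - <<'E'
from go import *; import cv2; from workcell import viewer
b=np.mean([viewer.camera("scene").astype(float) for _ in range(3)],0).astype(np.uint8)
o,p,a=state();print(p,o["ft_force"],o["grip_width"],o["grasp_force"],o["clock"])
cv2.imwrite("pics/g.png",cv2.resize(b[165:265,155:285],None,fx=6,fy=6,interpolation=cv2.INTER_CUBIC))
E
```

```text
[0.49005948 0.05266853 0.25400883] [-5.15473515 -1.19821032 16.68193853] 0.15188529860614403 47.853641510009766 14.55
```

View pics/g.png

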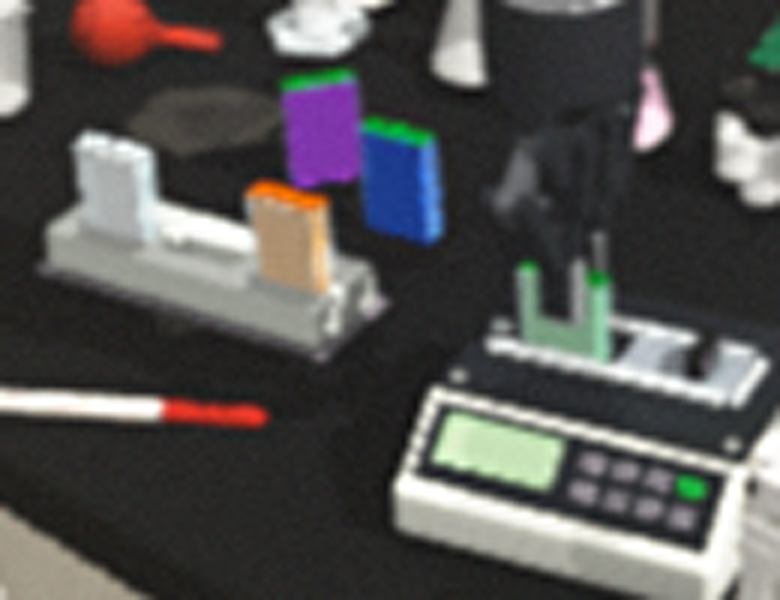

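The cell is home at about (565,320). The red pin is no longer visible above the deck, the cover is open at (700,355), and the clear and amber cells still stand in the rack. The force is steady, so I'm handing in.

```bash
python3 -c "
from workcell import manip
print(manip.hand_in())"
```

```text
the job is handed in; nothing more can be done
None
```

The dust cover is fully open and the green cell is pressed fully home in the well, still gripped by its frosted faces with the red pin no longer showing above the deck; the amber and clear cells are still in the rack, I saw no contact with the flask, carton or tape, and the job is handed in.

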